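Unpack the run kit into the sample coolers

ROBOT

A 6-joint arm with a two-finger parallel gripper is mounted at the origin on a cart in front of the work surface, level with it; the furniture and walls round the work are solid. World frame = base frame: x ahead of the robot, y to its left, z up, the work surface at z = 0. Lengths are in m, angles in degrees, forces in N, time in s.
With the tool pointing down it reaches from about 0.25 to 0.725 m from the base axis. Payload 9.7 kg.
Tool frame: the origin (TCP) lies midway between the tips of the shut fingers; the grasp point (between the pads) lies 19 mm behind it (bot.pinch_z is the distance from the TCP to the grasp point, in m); z points along the fingers, y is the line along which they close (so a half turn about z gives the same grasp; the last joint's range is limited). The gripper opens to 85 mm and grips with 20 to 120 N. Pads are 22 mm wide; open, the fingers measure 114 mm over their backs; the gripper's body (76 mm by 85 mm) begins 54 mm behind the grasp point. The pads swing forward as they close: fully open they stand 13 mm farther back than shut.
Start: joints at [72.021, 4.979, 10.078, 95.1, 0, 90], TCP at [0.17, 0.523, 0.231] pointing down, gripper open.
Joint ranges: [-179.16, 179.16], [-48.56, 103.87], [-65.8, 70.77], [-126.05, 130.52], [-82.76, 87.17], [-180, 180]. Speed limits (degrees/s): [127.2, 127.2, 147.25, 180, 180, 180].

INTERFACE

Orientations are given as [roll, pitch, yaw] about the fixed x, y, z axes, in that order (R = Rz(yaw) Ry(pitch) Rx(roll)).
In Python, from workcell import sensors, camera, ticket, bot gives the robot as it stands.
- The arm moves only by the shell command python3 -m handwheel 'ROWS' [FORCE]. ROWS is a JSON object of lists of equal length, an entry for each row: "gripper": the opening, from -1 (shut) to 1 (fully open); "slide": the shift along the tool's x, y, z in mm, a list of three; "yaw": the turn about the tool's z in rad. A call has 1 to 8 rows; each row shifts and turns the commanded pose from where the row before left it, along the tool's axes as they then stand; what a row does not reach is not made up. A row lasts 1/12 s, in which the tool goes at most 41.7 mm and 7.16 degrees, less where a joint would pass 70% of its speed; a pose out of reach is approached as far as the arm can. A call is refused whole if a number of a shift passes 41.7 or a number of a turn 0.125, either way. A call with a gripper value outside its range is refused whole. The fingers move at their own pace and stop on an object; FORCE is the grip in N (left out, the last holds). Time passes only in rows, so rows that do not move let the fingers close. It gives the time, the measured TCP pose, the force, the opening and the grip force at its end, in the units of the state.
- sensors.get_obs(): the state, without advancing time (a new reading comes with each control period).
- camera(name): name is "scene" or "top" or "wrist"; returns a dict with "img" (400x640x3 uint8, red, green, blue), "fx", "fy", "cx", "cy" (pixels), "R" (3x3) and "t" (3): a world point X has camera coordinates R X + t. Camera axes: x right, y down, z forward; pixel columns grow to the right and rows downward; lengths in m; the calibration is good to about 2 mm. A picture is of the moment at which its call begins. There is no depth.
- ticket.job_done(): hands the job in; it is judged then, once.
The state is a dict: "time": time; "q": joint angles; "qd": joint speeds; "joint_efforts": joint torques, N m; "ee_pos": TCP position; "tcp_rot": TCP orientation; "wrist_force": force on the tool from outside, world axes, zero at the start; "torque": the same for the moment, N m; "opening": finger opening in m; "grasp_force": force on a finger pad.
Only numpy, scipy, OpenCV 4.12 (cv2) and the standard library are available. Lean on these libraries where they do the work, as an engineer would, in place of code of your own. Each camera call takes 0.05 s, during which the arm holds its last target. There are 200 camera calls.

TASK

Take the pile apart and set up the sample station: seat each finned aluminium vial carrier on the cooler base of its own colour, centred, with its fins fully down between the base's fins; put the clear vial pack flat in the wide blue tray and the tube of caps flat in the narrow one, both the way up they are now. Keep the vial pack upright all the time, and do not shift the glass beaker.

Things in the scene. Friction and masses are not known exactly. Their poses are not given: they have to be found in the camera images.
- carrier_green: Aluminium vial carrier 56 (x) by 124 (y) by 46 mm high, 0.35 kg, 8 large (20 mm) wells in the flat top, green ends. It stands on 3 fins along y, 7 mm thick, 22 mm high, at x = -20, 0, 20 mm, lower edges rounded. Grip the solid body (z = 22 to 46 mm) across x. Origin: centre of the underside (fin tips). The vial pack starts on this or the other carrier.
- carrier_orange: Aluminium vial carrier 56 (x) by 124 (y) by 46 mm high, 0.35 kg, 18 small (12 mm) wells in the flat top, orange ends. It stands on 4 fins along y, 5 mm thick, 22 mm high, at x = -22.5, -7.5, 7.5, 22.5 mm, lower edges rounded. Grip the solid body (z = 22 to 46 mm) across x. Origin: centre of the underside (fin tips). The vial pack starts on this or the other carrier.
- pack: Clear pack of vials, blue and white label, 64 (x) by 84 (y) by 34 mm high, 0.17 kg; body 62 mm wide up to z = 26 mm, lid (does not open) 64 mm wide above. Grip across x. Origin: centre of the underside. At the start it lies along one of the carriers, with the tube of caps on its lid.
- caps: Pale violet tube of vial caps, lying flat, from x = -40 to +41 mm (dark blue end from x = 30 mm on), 22 (y) by 30 mm high, 30 g, weight at x = -5 mm; grip across y. Origin: on the underside. At the start it lies on the lid of the pack, along the pack's y axis.
- cooler_green: Fixed black cooler base 92 (x) by 136 (y) mm, green stripes; 4 fins along y, 7 mm thick, at x = -30, -10, 10, 30 mm, from the plate at z = 20 to 40 mm. Only the green carrier fits (3 mm play each side). Seated: carrier origin at x = y = 0, z = 20 mm here, y axes parallel, its body 2 mm above these fins, so keep fingertips 4 mm up its body. No stop along y. Origin: centre of underside.
- cooler_orange: Fixed black cooler base 92 (x) by 136 (y) mm, orange stripes; 5 fins along y, 5 mm thick, at x = -30, -15, 0, 15, 30 mm, from the plate at z = 20 to 40 mm. Only the orange carrier fits (2.5 mm play each side). Seated: carrier origin at x = y = 0, z = 20 mm here, y axes parallel, its body 2 mm above these fins, so keep fingertips 4 mm up its body. No stop along y. Origin: centre of underside.
- pack_tray: Wide blue plastic, grey-lined tray for the vial pack, fixed: open inside 92 (x) by 108 (y) mm, floor at z = 3.5 mm, walls 3.5 mm thick up to z = 13 mm. Origin: centre of the underside. The pack lies in it with its y axis along the tray's y axis.
- caps_tray: Narrow blue plastic, grey-lined tray for the tube of caps, fixed: open inside 46 (x) by 106 (y) mm, floor at z = 3.5 mm, walls 3.5 mm thick up to z = 13 mm. Origin: centre of the underside. The tube lies in it with its x axis along the tray's y axis (either way round).
- glass_beaker: Empty glass beaker, 53 mm wide, 68 mm high, a bystander among the work. Origin: centre of the underside.

How it is judged (in metres and radians):
At the end, for the whole second after the job is handed in: Each carrier sits on its own colour's base, fins down to 3.5 mm from the plate, within 6 mm across, 15 mm along, 0.12 rad. Pack and tube lie flat on the floor of the wide and the narrow tray, within 25 mm of its centre (so inside the walls). All are released and at rest (x of carrier_green in the frame of cooler_green between -0.006 and 0.006 m and y of carrier_green in the frame of cooler_green between -0.015 and 0.015 m and z of carrier_green in the frame of cooler_green between 0.016 and 0.0235 m and angle between the y axis of carrier_green and the y axis of cooler_green, either way round below 0.12 rad and angle between each of carrier_green, carrier_orange's own z axis and vertical below 0.06 rad and linear speed of each of carrier_green, carrier_orange, pack, caps below 0.02 m/s and angular speed of each of carrier_green, carrier_orange, pack, caps below 0.2 rad/s and x of carrier_orange in the frame of cooler_orange between -0.006 and 0.006 m and y of carrier_orange in the frame of cooler_orange between -0.015 and 0.015 m and z of carrier_orange in the frame of cooler_orange between 0.016 and 0.0235 m and angle between the y axis of carrier_orange and the y axis of cooler_orange, either way round below 0.12 rad and x of pack in the frame of pack_tray between -0.025 and 0.025 m and y of pack in the frame of pack_tray between -0.025 and 0.025 m and z of pack in the frame of pack_tray below 0.008 m and angle between each of pack, caps's own z axis and vertical below 0.08 rad and x of caps in the frame of caps_tray between -0.025 and 0.025 m and y of caps in the frame of caps_tray between -0.025 and 0.025 m and z of caps in the frame of caps_tray below 0.008 m); the robot touches nothing.
It fails at once if the vial pack is tipped by more than 0.6 rad (angle between pack's own z axis and vertical above 0.6 rad).
It fails at once if the glass beaker is shifted by more than 25 mm (distance of glass_beaker from where it was at the start of the episode above 0.025 m).
It also fails if it takes over 104 s, if anything falls off the work surface, if the arm or the gripper's body presses on something with over 40 N, if the wrist force passes 120 N, or if a joint passes its speed limit or range.

## Working session

There is one attempt and no reset: what is moved stays moved. The work goes in short steps, Python scripts to look and compute and a shell command to move; the robot and the scene stay as the last step left them, time stands still between calls to the robot, and variables do not carry over. Pictures are saved under pics/ and viewed, at most 14 in all, crops included, and the job is handed in when it is done.

```bash
mkdir -p pics; ls; cat > h.py <<'E'
import numpy as np, cv2
from workcell import sensors, camera, ticket, bot
def snap(n,f=None):
    c=camera(n)
    if f: cv2.imwrite('pics/'+f,c['img'][:,:,::-1])
    return c
def ray(c,u,v,z):
    d=np.array([(u-c['cx'])/c['fx'],(v-c['cy'])/c['fy'],1.]);R=np.array(c['R']);t=np.array(c['t'])
    o=-R.T@t; w=R.T@d; return o+w*(z-o[2])/w[2]
E
python3 - <<'E'
from h import *
for n in('scene','top'):
    c=snap(n,n+'0.png'); print(n,c['fx'],c['cx'],c['cy'],-np.array(c['R']).T@c['t']); np.save(n+'0.npy',c,allow_pickle=True)
print(sensors.get_obs(),bot.pinch_z)
E
```

```text
pics
scene 517.2504269215538 326.9287129098599 207.83362941571863 [-0.34232275 -0.72020963  0.54425216]
top 502.6028238294683 317.08557716768274 203.34276696341016 [ 0.47458445 -0.04372642  1.2342222 ]
{'time': 0.1, 'q': array([ 7.20198961e+01,  5.00460814e+00,  1.00406890e+01,  9.50999612e+01,
       -5.18233568e-04,  8.99994986e+01]), 'qd': array([-0.02539251,  0.00858166,  0.04976227, -0.05759692, -0.04906559,
        0.08939513]), 'joint_efforts': array([ 4.90242455e-04, -5.21560836e+01,  4.65654159e+01,  1.61118078e-02,
       -3.21384967e-06,  7.05549859e-07]), 'ee_pos': array([0.16971761, 0.52294658, 0.2307012 ]), 'tcp_rot': array([-1.79936120e+02,  5.17674265e-04,  1.62020398e+02]), 'wrist_force': array([-0.83949815,  0.11898146, -0.23949888]), 'torque': array([-0.02979816, -0.04380856,  0.00758551]), 'grasp_force': 0.0, 'opening': 0.08535209363453229} 0.0187
```

View pics/top0.png

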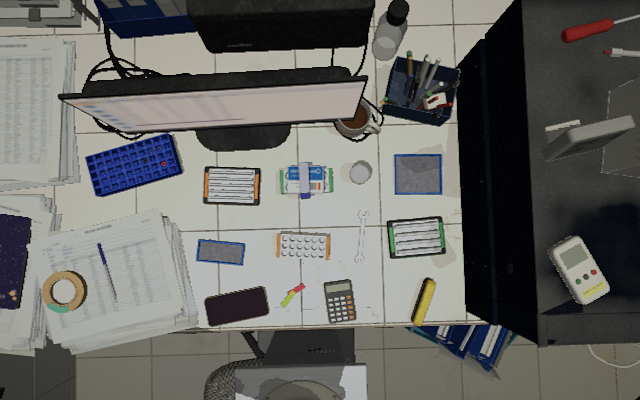

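View pics/scene0.png

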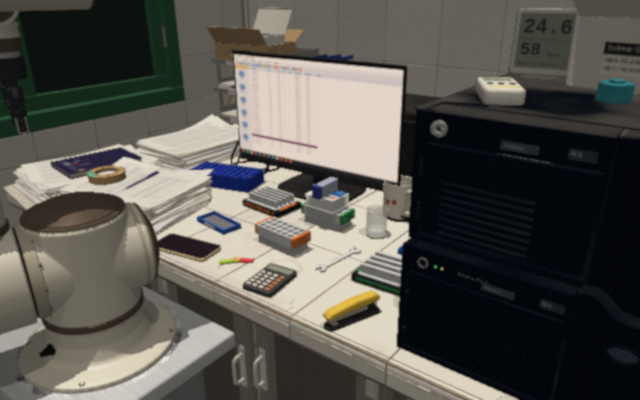

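The top view shows the orange cooler at about (232,186), and the green carrier, pack and tube pile at (306,180). The beaker is at (360,172), the wide tray at (418,174), the narrow tray at (220,251), the orange carrier at (303,246) and the green cooler at (415,237). The scene view agrees. Next I'll zoom in and extract contours.

```bash
cat > m.py <<'E'
from h import *
c=np.load('top0.npy',allow_pickle=True).item(); im=c['img']
cv2.imwrite('pics/crop0.png',cv2.resize(im[145:275,185:455,::-1],None,fx=2.9,fy=2.9,interpolation=cv2.INTER_CUBIC))
h=cv2.cvtColor(im,cv2.COLOR_RGB2HSV)
def blobs(name,lo,hi,z,roi,amin=8):
    m=cv2.inRange(h,np.array(lo),np.array(hi)); k=np.zeros_like(m); x0,y0,x1,y1=roi; k[y0:y1,x0:x1]=m[y0:y1,x0:x1]
    n,l,s,ce=cv2.connectedComponentsWithStats(k)
    for i in range(1,n):
        if s[i,4]>=amin:
            ys,xs=np.where(l==i); r=cv2.minAreaRect(np.c_[xs,ys].astype(np.float32))
            P=np.array([ray(c,u,v,z)[:2] for u,v in cv2.boxPoints(r)])
            e=[P[1]-P[0],P[2]-P[1]]; L=max(e,key=np.linalg.norm)
            print(name,'px',np.round(r[0],1),s[i,4],'ctr',np.round(P.mean(0),4),'size',np.round([np.linalg.norm(q) for q in e],3),'ang',round(np.degrees(np.arctan2(L[1],L[0]))%180,1))
R=(185,145,455,275)
blobs('green',(45,80,40),(80,255,255),.034,R)
blobs('orange',(5,110,60),(20,255,255),.034,R)
blobs('blue',(100,120,50),(125,255,255),.013,R,20)
blobs('violet',(112,30,90),(140,110,255),.11,R,20)
E
python3 m.py
```

```text
green px [330.4 180. ] 60 ctr [ 0.5975 -0.0852] size [0.006 0.053] ang 2.1
green px [281.3 181.5] 56 ctr [0.597  0.0325] size [0.006 0.056] ang 1.1
green px [441.3 234.5] 91 ctr [ 0.4597 -0.346 ] size [0.008 0.06 ] ang 3.3
green px [391.1 239.5] 106 ctr [ 0.4511 -0.2257] size [0.01 0.06] ang 3.7
orange px [205.7 184.5] 98 ctr [0.5947 0.2137] size [0.06  0.009] ang 175.6
orange px [256. 186.] 102 ctr [0.5879 0.0934] size [0.01  0.058] ang 178.8
orange px [318.5 186. ] 13 ctr [ 0.5838 -0.0562] size [0.002 0.014] ang 178.4
orange px [278. 245.] 57 ctr [0.4456 0.044 ] size [0.005 0.052] ang 178.7
orange px [327.4 247.5] 68 ctr [ 0.4364 -0.0732] size [0.055 0.007] ang 173.1
blue px [418.  173.5] 300 ctr [ 0.6098 -0.3005] size [0.113 0.096] ang 88.5
blue px [293. 173.] 103 ctr [0.6192 0.0049] size [0.024 0.029] ang 178.5
blue px [315. 173.] 136 ctr [ 0.6178 -0.0488] size [0.029 0.029] ang 178.4
blue px [305. 195.] 38 ctr [ 0.5646 -0.023 ] size [0.019 0.01 ] ang 88.4
blue px [220.1 251.8] 219 ctr [0.4325 0.1859] size [0.052 0.112] ang 82.7
```

View pics/crop0.png

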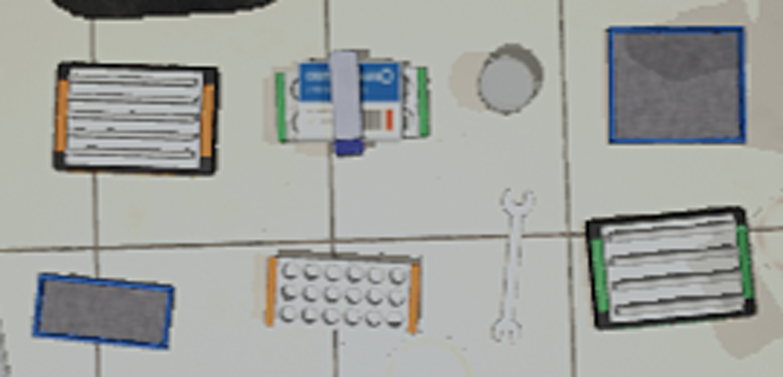

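The zoom shows the tube lying along world x on the pack, at crop (346,105) with its dark end towards the robot. The pack and carriers have their long axes near world y. The narrow tray and green cooler are turned by a few degrees.

```bash
python3 - <<'E'
from h import *
c=np.load('top0.npy',allow_pickle=True).item()
f=lambda u,v,z:print((u,v,z),np.round(ray(c,u,v,z),3))
f(304.5,162.5,.11);f(304.5,199,.11);f(245,150,0)
for z in(.05,.1,.15): f(310,117,z)
f(310,84,.35);f(310,84,.4);f(458,160,.0);f(458,160,.25);f(478,40,.4);f(360,180,0)
s=np.load('scene0.npy',allow_pickle=True).item();R=np.array(s['R'])
# pile/monitor check in scene: project
def pr(X): p=R@np.array(X)+s['t'];return np.round([s['cx']+s['fx']*p[0]/p[2],s['cy']+s['fy']*p[1]/p[2]])
for X in((.6,-.026,.11),(.7,-.05,.1),(.7,-.05,.35),(.7,-.05,.4)): print(X,pr(X))
E
```

```text
(304.5, 162.5, 0.11) [ 0.631 -0.025  0.11 ]
(304.5, 199, 0.11) [ 0.548 -0.023  0.11 ]
(245, 150, 0) [0.681 0.123 0.   ]
(310, 117, 0.05) [ 0.748 -0.04   0.05 ]
(310, 117, 0.1) [ 0.736 -0.041  0.1  ]
(310, 117, 0.15) [ 0.725 -0.041  0.15 ]
(310, 84, 0.35) [ 0.738 -0.043  0.35 ]
(310, 84, 0.4) [ 0.723 -0.043  0.4  ]
(458, 160, 0.0) [ 0.642 -0.404  0.   ]
(458, 160, 0.25) [ 0.608 -0.331  0.25 ]
(478, 40, 0.4) [ 0.792 -0.33   0.4  ]
(360, 180, 0) [ 0.599 -0.159  0.   ]
(0.6, -0.026, 0.11) [328. 180.]
(0.7, -0.05, 0.1) [359. 175.]
(0.7, -0.05, 0.35) [361.  74.]
(0.7, -0.05, 0.4) [362.  52.]
```

```bash

python3 -m handwheel '{"gripper":[1,1,1,1,1,1,1,1],"slide":[[0,0,0],[0,0,0],[0,0,0],[-24.8,-32.2,0],[-24.8,-32.2,0],[-24.8,-32.2,0],[-24.8,-32.2,0],[-24.8,-32.2,0]],"yaw":[-0.105,-0.105,-0.105,0,0,0,0,0]}' 40
python3 -m handwheel '{"gripper":[1,1,1,1,1,1,1,1],"slide":[[-24.8,-32.2,0],[-24.8,-32.2,0],[-24.8,-32.2,0],[-24.8,-32.2,0],[-24.8,-32.2,0],[-24.8,-32.2,0],[-24.8,-32.2,0],[-24.8,-32.2,0]],"yaw":[0,0,0,0,0,0,0,0]}'
python3 -m handwheel '{"gripper":[1,1,1,1,1,1],"slide":[[-24.8,-32.2,0],[-24.8,-32.2,0],[-24.8,-32.2,0],[-24.8,-32.2,0],[0,0,0],[0,0,0]],"yaw":[0,0,0,0,0,0]}'
python3 -c "
from h import *
c=snap('wrist','w0.png');np.save('w0.npy',c,allow_pickle=True);print(-np.array(c['R']).T@c['t'],sensors.get_obs()['q'])"
```

```text
time: 0.77
ee_pos: [0.2945, 0.3606, 0.231]
tcp_rot: [-180.0, -0.0, -179.9]
wrist_force: [0.4, 0.7, 0.1]
opening: 0.0858
grasp_force: 0.0
time: 1.43
ee_pos: [0.4934, 0.1029, 0.2311]
tcp_rot: [180.0, -0.0, -179.9]
wrist_force: [0.8, 1.2, -0.4]
opening: 0.0856
grasp_force: 0.0
time: 1.93
ee_pos: [0.5925, -0.0256, 0.2296]
tcp_rot: [180.0, -0.2, 179.9]
wrist_force: [-1.6, 0.7, -0.1]
opening: 0.0856
grasp_force: 0.0
[ 0.52574887 -0.02561541  0.37303812] [-2.36162881e+00  1.10635005e+01  1.67469072e+01  9.57947370e+01
  1.18439108e-02 -2.34047737e+00]
```

View pics/w0.png

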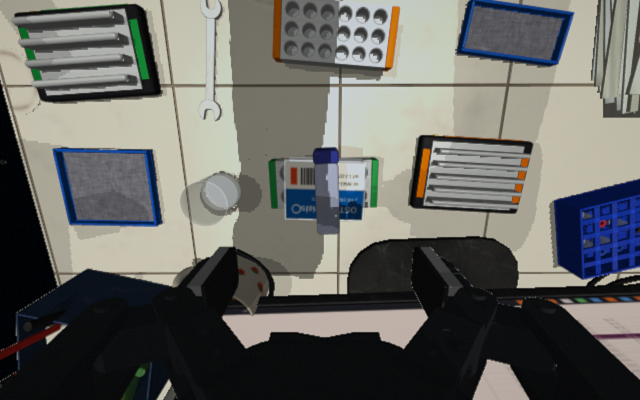

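The wrist view shows the tube at about (326,190), dark end up, with the pack and green carrier beneath it. The beaker is at (220,193), the orange cooler at (472,174), the trays at (107,187) and (515,32), the orange carrier at (335,33) and the green cooler at (87,52). I'll measure all of them from this view.

```bash
cat > m2.py <<'E'
from h import *
import sys
c=np.load(sys.argv[1],allow_pickle=True).item()
h=cv2.cvtColor(c['img'],cv2.COLOR_RGB2HSV)
def blobs(name,lo,hi,z,roi,amin=30):
    m=cv2.inRange(h,np.array(lo),np.array(hi)); k=np.zeros_like(m); x0,y0,x1,y1=roi; k[y0:y1,x0:x1]=m[y0:y1,x0:x1]
    n,l,s,ce=cv2.connectedComponentsWithStats(k)
    for i in range(1,n):
        if s[i,4]>=amin:
            ys,xs=np.where(l==i); r=cv2.minAreaRect(np.c_[xs,ys].astype(np.float32))
            P=np.array([ray(c,u,v,z)[:2] for u,v in cv2.boxPoints(r)])
            e=[P[1]-P[0],P[2]-P[1]]; L=max(e,key=np.linalg.norm)
            print(name,'px',np.round(r[0],1),s[i,4],'ctr',np.round(P.mean(0),4),'size',np.round([np.linalg.norm(q) for q in e],3),'ang',round(np.degrees(np.arctan2(L[1],L[0]))%180,1))
if __name__=='__main__':
    R=(0,0,600,240)
    blobs('green',(45,80,40),(80,255,255),.034,R)
    blobs('orange',(5,110,60),(20,255,255),.034,R)
    blobs('tray',(100,120,50),(125,255,255),.013,(440,0,580,80),60)
    blobs('tray',(100,120,50),(125,255,255),.013,(40,130,180,240),60)
    blobs('capend',(112,90,40),(130,255,255),.11,(300,140,350,170))
    blobs('tube',(112,15,70),(145,115,255),.11,(300,140,350,245))
    print(h[200,326],h[154,326])
E
python3 m2.py w0.npy
```

```text
green px [83.   7.2] 99 ctr [ 0.4152 -0.2717] size [0.089 0.001] ang 93.6
green px [138.8  48.9] 552 ctr [ 0.4545 -0.2213] size [0.009 0.059] ang 3.9
green px [23.4 32.4] 85 ctr [ 0.438  -0.3387] size [0.008 0.011] ang 0.3
green px [29.8 53.4] 84 ctr [ 0.4579 -0.3374] size [0.008 0.012] ang 5.6
green px [35.8 73.6] 85 ctr [ 0.4777 -0.3363] size [0.008 0.013] ang 5.5
green px [272.8 183. ] 303 ctr [ 0.5991 -0.0871] size [0.009 0.058] ang 178.6
green px [374. 182.] 300 ctr [0.5981 0.0329] size [0.007 0.058] ang 2.6
orange px [277.   30.5] 458 ctr [ 0.4375 -0.0748] size [0.008 0.057] ang 177.6
orange px [392.   37.6] 458 ctr [0.4445 0.0449] size [0.059 0.007] ang 175.3
orange px [482.5 138. ] 79 ctr [0.5466 0.1542] size [0.001 0.088] ang 86.5
orange px [422.8 172.5] 407 ctr [0.5868 0.0896] size [0.059 0.01 ] ang 176.7
orange px [524.2 162.1] 61 ctr [0.5741 0.2065] size [0.01  0.008] ang 175.9
orange px [293.5 176. ] 97 ctr [ 0.5901 -0.0623] size [0.006 0.019] ang 178.4
orange px [521.5 175. ] 59 ctr [0.5894 0.2061] size [0.008 0.01 ] ang 10.3
orange px [518.5 187.5] 54 ctr [0.6045 0.2052] size [0.008 0.009] ang 10.1
orange px [515.5 199. ] 45 ctr [0.6186 0.2041] size [0.008 0.008] ang 89.9
tray px [514.9  31.9] 1660 ctr [0.4339 0.185 ] size [0.055 0.121] ang 82.9
tray px [107.  186.8] 1888 ctr [ 0.6091 -0.3012] size [0.102 0.133] ang 88.7
capend px [325.5 155.5] 367 ctr [ 0.5571 -0.0248] size [0.022 0.013] ang 89.9
tube px [326.  196.5] 1400 ctr [ 0.5963 -0.0244] size [0.022 0.07 ] ang 0.6
[114  34  74] [118 164  70]
```

```bash

python3 -m handwheel '{"gripper":[1,1,1,1,1,-1,-1,-1],"slide":[[0,1,35],[0,0,35],[0,0,35],[0,0,33],[0,0,0],[0,0,0],[0,0,0],[0,0,0]],"yaw":[0,0,0,0,0,0,0,0]}' 25
python3 -m handwheel '{"gripper":[-1,-1,-1,-1,-1,-1,-1,-1],"slide":[[0,0,0],[0,0,0],[0,0,0],[0,0,0],[0,0,-10],[0,0,-30],[0,0,-30],[0,0,0]],"yaw":[0,0,0,0,0,0,0,0]}'
python3 -c "
from h import *
c=snap('wrist','w1.png');np.save('w1.npy',c,allow_pickle=True)"
```

```text
time: 2.65
ee_pos: [0.5933, -0.0224, 0.0965]
tcp_rot: [-180.0, 0.2, -179.9]
wrist_force: [0.9, 0.8, 0.2]
opening: 0.0514
grasp_force: 0.0
time: 3.32
ee_pos: [0.5939, -0.0229, 0.1704]
tcp_rot: [-180.0, 0.5, -179.9]
wrist_force: [-0.0, -0.2, 0.8]
opening: 0.0216
grasp_force: 24.8
```

View pics/w1.png

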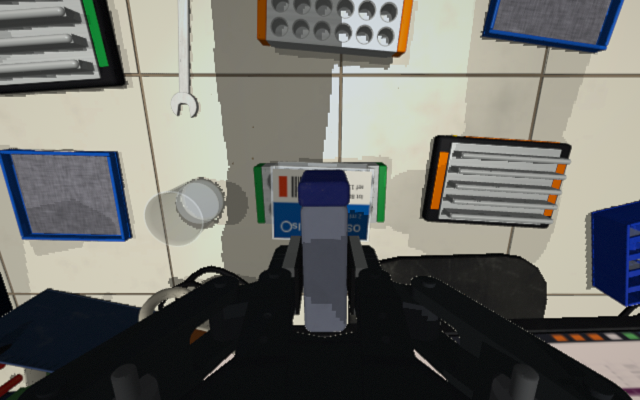

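The tube is held straight, at about (325,250) in the image. I'll move it to the narrow tray now.

```bash

python3 -m handwheel '{"gripper":[-1,-1,-1,-1,-1,-1,-1,-1],"slide":[[20,26.1,0],[20,26.1,0],[20,26.1,0],[20,26.1,0],[20,26.1,0],[20,26.1,0],[20,26.1,0],[20,26.1,0]],"yaw":[0,0,0,0,0,0,0,0]}'
python3 -m handwheel '{"gripper":[-1,-1,-1,-1,-1,-1,-1],"slide":[[0,0,0],[0,0,0],[0,0,0],[0,0,0],[0,0,0],[0,0,0],[0,0,0]],"yaw":[0.12,0.12,0.12,0.12,0.12,0.12,0.12]}'
python3 -m handwheel '{"gripper":[-1,-1,-1,-1,-1,-1,-1,-1],"slide":[[0,0,15],[0,0,15],[0,0,15],[0,0,15],[0,0,15],[0,0,15],[0,0,15],[0,0,0]],"yaw":[0.12,0.12,0.12,0.12,0.12,0.12,0.12,0]}'
```

```text
time: 4.03
ee_pos: [0.4304, 0.1867, 0.1631]
tcp_rot: [-180.0, -0.0, -180.0]
wrist_force: [0.8, -0.0, 0.3]
opening: 0.0214
grasp_force: 24.8
time: 4.62
ee_pos: [0.4316, 0.1857, 0.1631]
tcp_rot: [-180.0, -0.0, 131.6]
wrist_force: [-0.8, 0.9, -0.1]
opening: 0.0215
grasp_force: 24.8
time: 5.28
ee_pos: [0.4301, 0.1851, 0.0553]
tcp_rot: [-179.8, 0.1, 83.5]
wrist_force: [-0.5, -0.2, -1.3]
opening: 0.0217
grasp_force: 24.8
```

```bash

python3 -m handwheel '{"gripper":[-1,-1,-1,-1,-1],"slide":[[0,3,16],[0,0,14],[0,0,5],[0,0,1],[0,0,0]],"yaw":[0,0,0,0,0]}'
python3 -c "
from h import *
c=snap('wrist','w2.png');print(sensors.get_obs()['ee_pos'])"
```

```text
time: 5.7
ee_pos: [0.4348, 0.1855, 0.0228]
tcp_rot: [-180.0, 0.0, 83.9]
wrist_force: [0.2, 0.9, -0.7]
opening: 0.0215
grasp_force: 24.8
[0.43505796 0.18569135 0.02319341]
```

View pics/w2.png

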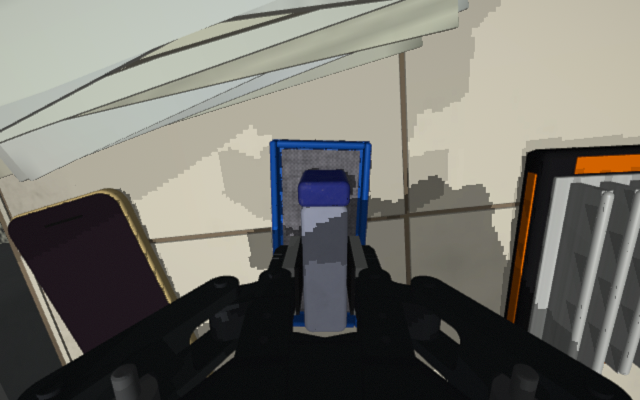

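The tube is centred between the tray walls, with the tube at x≈325 and the walls at 280 and 365. I'll lower it to contact.

```bash

python3 -m handwheel '{"gripper":[-1,-1,-1],"slide":[[0,0,2],[0,0,2],[0,0,0]],"yaw":[0,0,0]}'
python3 -m handwheel '{"gripper":[-1,-1,-1],"slide":[[0,0,1],[0,0,1],[0,0,0]],"yaw":[0,0,0]}'
```

```text
time: 6.0
ee_pos: [0.4348, 0.1856, 0.0184]
tcp_rot: [180.0, -0.0, 83.8]
wrist_force: [0.0, 0.3, 0.9]
opening: 0.0214
grasp_force: 24.9
time: 6.25
ee_pos: [0.435, 0.1857, 0.0183]
tcp_rot: [179.9, -0.0, 83.8]
wrist_force: [-7.9, -3.0, 17.5]
opening: 0.0214
grasp_force: 27.0
```

```bash

python3 -m handwheel '{"gripper":[-0.4,-0.4,0,0.5,1,1,1,1],"slide":[[0,0,-1],[0,0,0],[0,0,0],[0,0,-20],[0,0,-35],[0,0,-35],[0,0,-35],[0,0,-35]],"yaw":[0,0,0,0,0,0,0,-0.108]}'
python3 -m handwheel '{"gripper":[1,1,1,1,1,1,1,1],"slide":[[-30.1,23.3,0],[-30.1,23.3,0],[-30.1,23.3,0],[-30.1,23.3,0],[-30.1,23.3,0],[-30.1,23.3,0],[-30.1,23.3,0],[0,0,0]],"yaw":[0,0,0,0,0,0,0,0]}'
python3 -m handwheel '{"gripper":[1,1],"slide":[[0,0,0],[0,0,0]],"yaw":[0,0]}'
python3 -c "
from h import *
c=snap('wrist','w3.png');np.save('w3.npy',c,allow_pickle=True);c=snap('top');np.save('top3.npy',c,allow_pickle=True);cv2.imwrite('pics/top3.png',cv2.resize(c['img'][140:270,185:345,::-1],None,fx=4,fy=4,interpolation=cv2.INTER_CUBIC))"
```

```text
time: 6.92
ee_pos: [0.4344, 0.1854, 0.1787]
tcp_rot: [-180.0, 0.0, 89.9]
wrist_force: [1.3, 0.6, -0.3]
opening: 0.0851
grasp_force: 0.0
time: 7.58
ee_pos: [0.6004, -0.0299, 0.1752]
tcp_rot: [-179.9, 0.1, 89.8]
wrist_force: [0.2, 0.0, -0.3]
opening: 0.0853
grasp_force: 0.0
time: 7.75
ee_pos: [0.5975, -0.0251, 0.1767]
tcp_rot: [-179.9, -0.0, 90.0]
wrist_force: [-0.4, -0.3, -0.4]
opening: 0.0854
grasp_force: 0.0
```

View pics/w3.png

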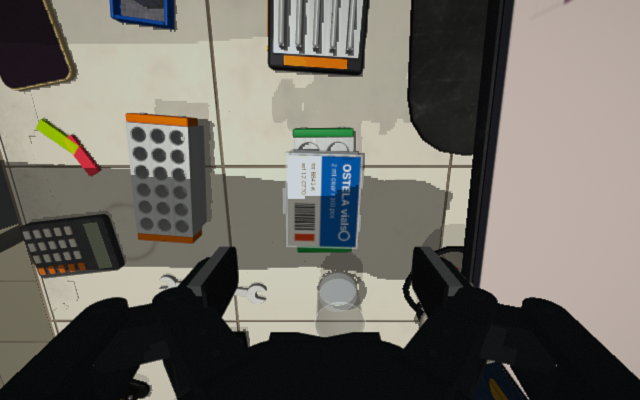

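The pack sits at about (287–363, 151–250) on the green carrier, with the carrier's green ends at rows 132 and 249.

```bash
python3 - <<'E'
from h import *
c=np.load('w3.npy',allow_pickle=True).item()
h=cv2.cvtColor(c['img'],cv2.COLOR_RGB2HSV)
cv2.imwrite('pics/w3c.png',cv2.resize(c['img'][115:265,255:395,::-1],None,fx=4,fy=4,interpolation=cv2.INTER_NEAREST))
m=cv2.inRange(h,np.array((98,120,60)),np.array((125,255,255)));m[:150]=0;m[255:]=0;m[:,:310]=0;m[:,370:]=0
r=cv2.minAreaRect(cv2.findNonZero(m));P=np.array([ray(c,*p,.08) for p in cv2.boxPoints(r)])
print('blue',np.round(cv2.boxPoints(r)),np.round(P,4))
for u,v in((286,152),(363,152),(286,247),(358,247)): print(u,v,np.round(ray(c,u,v,.08),4))
for g in((45,80,40,80),):
  m=cv2.inRange(h,np.array((45,80,40)),np.array((80,255,255)));m[:,:280]=0;m[:,370:]=0
  n,l,s,ce=cv2.connectedComponentsWithStats(m)
  for i in range(1,n):
    if s[i,4]>30: print(s[i],np.round(ray(c,*ce[i],.034),4))
print([np.round(ray(c,u,v,.046),4) for u,v in ((295,128),(355,128))])
E
```

```text
blue [[319. 245.]
 [322. 156.]
 [360. 157.]
 [357. 247.]] [[ 0.5936 -0.0661  0.08  ]
 [ 0.5967  0.0138  0.08  ]
 [ 0.6281  0.0126  0.08  ]
 [ 0.6278 -0.0675  0.08  ]]
286 152 [0.5673 0.0167 0.08  ]
363 152 [0.6302 0.0167 0.08  ]
286 247 [ 0.5643 -0.0676  0.08  ]
358 247 [ 0.6287 -0.0676  0.08  ]
[293 128  61   9 530] [0.5975 0.0305 0.034 ]
[297 247  55   6 239] [ 0.5962 -0.092   0.034 ]
[array([0.5718, 0.0347, 0.046 ]), array([0.6265, 0.0347, 0.046 ])]
```

View pics/w3c.png

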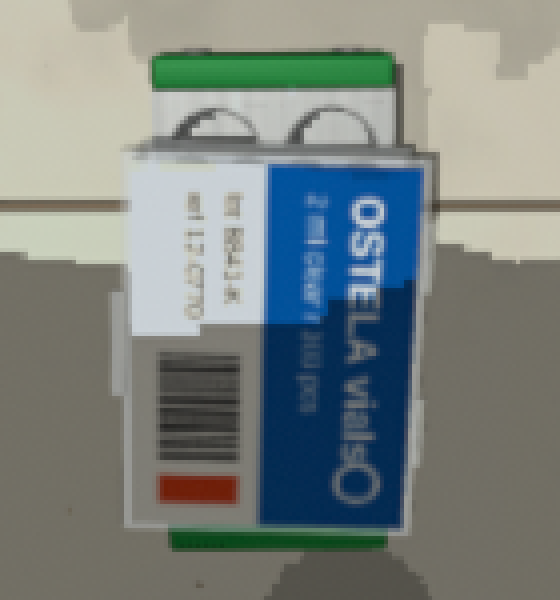

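```bash

python3 -m handwheel '{"gripper":[1,1,1,1,1,1],"slide":[[0,0,31],[0,0,31],[0,0,31],[0,0,25],[0,0,5],[0,0,0]],"yaw":[0.03,0,0,0,0,0]}' 60
python3 -m handwheel '{"gripper":[-1,-1,-1,-1,-1,-1],"slide":[[0,0,0],[0,0,0],[0,0,0],[0,0,0],[0,0,0],[0,0,0]],"yaw":[0,0,0,0,0,0]}'
```

```text
time: 8.35
ee_pos: [0.5964, -0.0242, 0.0532]
tcp_rot: [-179.8, -0.0, 88.4]
wrist_force: [0.7, 0.8, 1.1]
opening: 0.0853
grasp_force: 0.0
time: 8.85
ee_pos: [0.5992, -0.0249, 0.0573]
tcp_rot: [179.8, -0.0, 88.3]
wrist_force: [-1.7, 2.0, 7.3]
opening: 0.0627
grasp_force: 66.4
```

```bash

python3 -m handwheel '{"gripper":[-1,-1,-1,-1,-1,-1],"slide":[[0,0,-5],[0,0,-10],[0,0,-20],[0,0,-30],[0,0,0],[0,0,0]],"yaw":[0,0,0,0,0,0]}'
python3 -c "
from h import *
c=snap('wrist','w4.png');np.save('w4.npy',c,allow_pickle=True)
s=snap('scene');cv2.imwrite('pics/s4.png',cv2.resize(s['img'][100:300,220:460,::-1],None,fx=3,fy=3))"
```

```text
time: 9.35
ee_pos: [0.5991, -0.0253, 0.1223]
tcp_rot: [179.7, 0.0, 88.3]
wrist_force: [0.5, -0.5, -1.8]
opening: 0.0629
grasp_force: 66.1
```

View pics/s4.png

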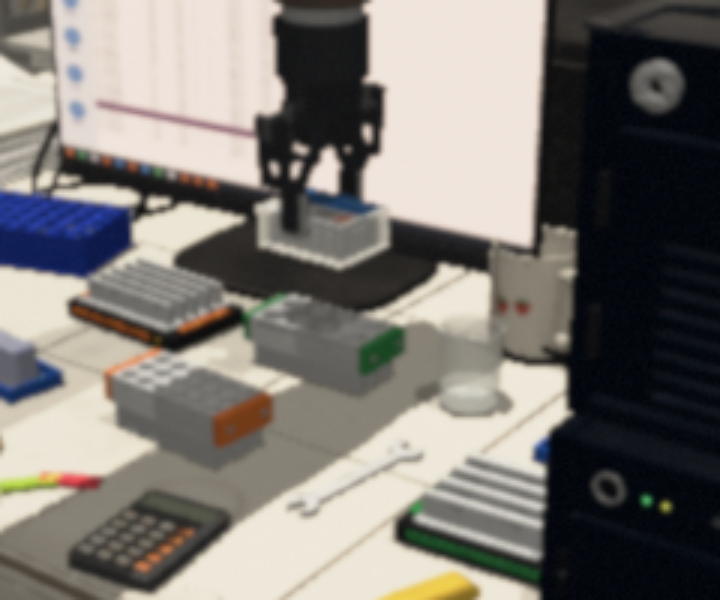

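The pack is held level and clear of the green carrier, at about (325,230), and the beaker at (470,365) is undisturbed. I'll carry it to the wide tray.

```bash

python3 -m handwheel '{"gripper":[-1,-1,-1,-1,-1,-1,-1,-1],"slide":[[-20,1.5,0],[-37,2.5,0],[-37,2.5,0],[-37,2.5,0],[-37,2.5,0],[-37,2.5,0],[-37,2.5,0],[-33,2.3,0]],"yaw":[0,0,0,0,0,0,0,0]}'
python3 -m handwheel '{"gripper":[-1,-1,-1,-1,-1,-1],"slide":[[0,0,0],[0,0,25],[0,0,30],[0,0,20],[0,0,15],[0,0,0]],"yaw":[0,0,0,0,0,0]}'
python3 -c "
from h import *
c=snap('wrist','w5.png');print(sensors.get_obs()['ee_pos'])"
```

```text
time: 10.12
ee_pos: [0.6075, -0.3027, 0.1178]
tcp_rot: [-179.9, -0.0, 88.2]
wrist_force: [-0.1, -0.1, -1.0]
opening: 0.0632
grasp_force: 66.1
time: 10.62
ee_pos: [0.6058, -0.2992, 0.0238]
tcp_rot: [-179.6, -0.2, 88.3]
wrist_force: [-1.0, -0.3, -1.8]
opening: 0.0629
grasp_force: 66.1
[ 0.60673415 -0.29960446  0.02639104]
```

View pics/w5.png

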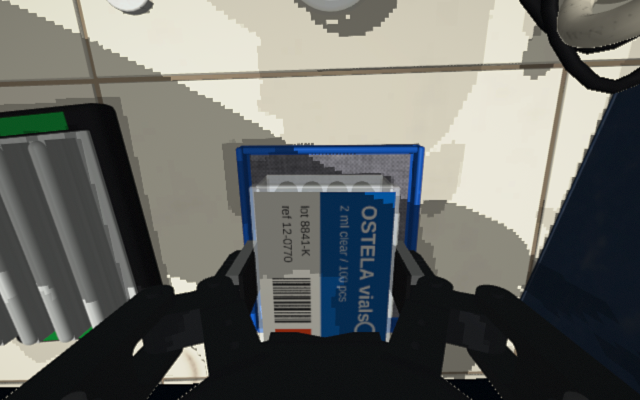

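The pack is inside the tray walls, a couple of millimetres to the left (walls at 240 and 422, pack at 250–398). I'll nudge it and lower to contact.

```bash

python3 -m handwheel '{"gripper":[-1,-1,-1,-1],"slide":[[0,2.5,4],[0,0,3],[0,0,2],[0,0,0]],"yaw":[0,0,0,0]}'
python3 -m handwheel '{"gripper":[-1,-1,-1],"slide":[[0,0,1.5],[0,0,0],[0,0,0]],"yaw":[0,0,0]}'
```

```text
time: 11.0
ee_pos: [0.6111, -0.3007, 0.0205]
tcp_rot: [180.0, 0.0, 88.3]
wrist_force: [0.8, 0.5, -1.9]
opening: 0.0627
grasp_force: 66.2
time: 11.25
ee_pos: [0.6109, -0.3007, 0.019]
tcp_rot: [180.0, 0.0, 88.3]
wrist_force: [-0.1, -0.6, -1.0]
opening: 0.0631
grasp_force: 66.2
```

```bash

python3 -m handwheel '{"gripper":[-1,-1,-1],"slide":[[0,0,2],[0,0,2],[0,0,0]],"yaw":[0,0,0]}'
python3 -m handwheel '{"gripper":[-1,-1],"slide":[[0,0,1.5],[0,0,0]],"yaw":[0,0]}'
```

```text
time: 11.5
ee_pos: [0.611, -0.3008, 0.015]
tcp_rot: [180.0, 0.0, 88.3]
wrist_force: [-0.0, -0.4, 0.2]
opening: 0.063
grasp_force: 66.5
time: 11.67
ee_pos: [0.611, -0.3008, 0.0149]
tcp_rot: [179.9, 0.0, 88.3]
wrist_force: [-4.3, 1.3, 10.6]
opening: 0.063
grasp_force: 67.4
```

```bash

python3 -m handwheel '{"gripper":[0.7,0.8,1,1,1,1,1,1],"slide":[[0,0,-1],[0,0,0],[0,0,-5],[0,0,-25],[0,0,-40],[0,0,-40],[0,0,-40],[0,0,-5]],"yaw":[0,0,0,0,0,0,0,-0.03]}' 40
python3 -m handwheel '{"gripper":[1,1,1,1,1,1,1,1],"slide":[[36,-1.8,0],[36,-1.8,0],[36,-1.8,0],[36,-1.8,0],[36,-1.8,0],[36,-1.8,0],[36,-1.8,0],[23,-1,0]],"yaw":[0,0,0,0,0,0,0,0]}'
python3 -m handwheel '{"gripper":[1,1,1],"slide":[[0,0,0],[0,0,0],[0,0,0]],"yaw":[0,0,0]}'
python3 - <<'E'
from h import *
c=snap('wrist','w6.png');np.save('w6.npy',c,allow_pickle=True)
cv2.imwrite('pics/w6c.png',cv2.resize(c['img'][115:265,255:395,::-1],None,fx=4,fy=4,interpolation=cv2.INTER_NEAREST))
t=snap('top','top6.png');np.save('top6.npy',t,allow_pickle=True)
E
```

```text
time: 12.33
ee_pos: [0.6126, -0.3015, 0.1782]
tcp_rot: [179.5, 0.3, 90.0]
wrist_force: [1.1, -1.4, 1.5]
opening: 0.0853
grasp_force: 0.0
time: 13.0
ee_pos: [0.5969, -0.0227, 0.1697]
tcp_rot: [180.0, -0.0, 90.1]
wrist_force: [-0.5, 0.7, -0.9]
opening: 0.0853
grasp_force: 0.0
time: 13.25
ee_pos: [0.5974, -0.026, 0.1694]
tcp_rot: [180.0, 0.0, 90.0]
wrist_force: [-0.1, -1.2, 0.4]
opening: 0.0854
grasp_force: 0.0
```

View pics/w6c.png

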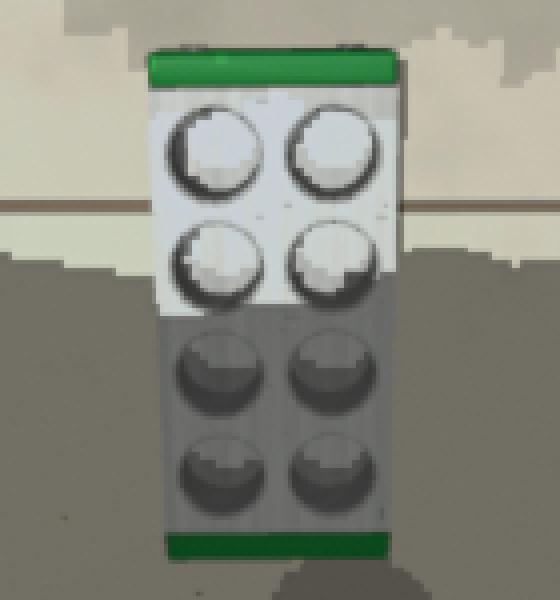

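The bare green carrier is upright, with crop corners at about (149,53), (398,50), (168,558) and (388,558).

```bash
python3 - <<'E'
from h import *
c=np.load('w6.npy',allow_pickle=True).item()
P=np.array([ray(c,255+u/4,115+v/4,.046)[:2] for u,v in((149,53),(398,50),(168,558),(388,558))])
print(np.round(P,4),P.mean(0),np.linalg.norm(P[0]-P[1]),np.linalg.norm(P[2]-P[3]),(P[0]+P[1]-P[2]-P[3])/2)
E
```

```text
[[ 0.5701  0.0337]
 [ 0.6253  0.0344]
 [ 0.5712 -0.0891]
 [ 0.6263 -0.0891]] [ 0.59820524 -0.02755972] 0.05524268204118112 0.05510029918946541 [-0.00101863  0.12317724]
```

```bash

python3 -m handwheel '{"gripper":[1,1,1,1,1,1,1],"slide":[[-1.6,0.8,35],[0,0,40],[0,0,35],[0,0,25],[0,0,10],[0,0,0],[0,0,0]],"yaw":[-0.009,0,0,0,0,0,0]}' 80
python3 -m handwheel '{"gripper":[-1,-1,-1,-1,-1,-1],"slide":[[0,0,0],[0,0,0],[0,0,0],[0,0,0],[0,0,0],[0,0,0]],"yaw":[0,0,0,0,0,0]}'
```

```text
time: 13.93
ee_pos: [0.5985, -0.028, 0.0252]
tcp_rot: [180.0, 0.0, 90.5]
wrist_force: [-0.5, 0.3, 0.7]
opening: 0.085
grasp_force: 0.0
time: 14.43
ee_pos: [0.5992, -0.0274, 0.0268]
tcp_rot: [179.8, 0.0, 90.5]
wrist_force: [-0.7, -0.5, 8.4]
opening: 0.0542
grasp_force: 85.6
```

```bash

python3 -m handwheel '{"gripper":[-1,-1,-1,-1,-1,-1],"slide":[[0,0,-5],[0,0,-15],[0,0,-30],[0,0,-35],[0,0,-25],[0,0,0]],"yaw":[0,0,0,0,0,0]}'
cat > m3.py <<'E'
from h import *
def comps(f,lo,hi,z,roi,amin):
    c=np.load(f,allow_pickle=True).item();h=cv2.cvtColor(c['img'],cv2.COLOR_RGB2HSV)
    m=cv2.inRange(h,np.array(lo),np.array(hi));k=np.zeros_like(m);x0,y0,x1,y1=roi;k[y0:y1,x0:x1]=m[y0:y1,x0:x1]
    n,l,s,ce=cv2.connectedComponentsWithStats(k)
    for i in range(1,n):
        if s[i,4]>=amin:
            ys,xs=np.where(l==i);P=np.array([ray(c,u,v,z)[:2] for u,v in zip(xs,ys)])
            d=np.linalg.svd(P-P.mean(0),full_matrices=0)[2][0]
            print(f,s[i,4],'ctr',np.round(P.mean(0),4),'x',np.round([P[:,0].min(),P[:,0].max()],4),'y',np.round([P[:,1].min(),P[:,1].max()],4),'ang',round(np.degrees(np.arctan2(d[1],d[0]))%180,1))
G=((45,80,40),(80,255,255));O=((5,110,60),(20,255,255))
if __name__=='__main__':
    comps('top0.npy',*G,.02,(380,200,460,270),30);comps('top3.npy',*G,.02,(380,200,460,270),30);comps('w0.npy',*G,.02,(0,20,160,100),60)
    comps('top0.npy',*O,.02,(190,150,265,220),40);comps('w0.npy',*O,.02,(400,139,560,230),40);comps('w3.npy',*O,.02,(260,0,370,80),40)
    comps('top0.npy',*O,.04,(270,225,335,270),30);comps('w0.npy',*O,.04,(260,0,410,80),60)
E
python3 m3.py
```

```text
time: 14.93
ee_pos: [0.6003, -0.0273, 0.141]
tcp_rot: [179.5, 0.0, 90.5]
wrist_force: [1.2, 0.1, -3.1]
opening: 0.0541
grasp_force: 85.9
top0.npy 91 ctr [ 0.4598 -0.3496] x [0.4293 0.4898] y [-0.3551 -0.3445] ang 3.9
top0.npy 106 ctr [ 0.451  -0.2279] x [0.4207 0.481 ] y [-0.2341 -0.2212] ang 3.6
top3.npy 91 ctr [ 0.4598 -0.3496] x [0.4293 0.4898] y [-0.3551 -0.3445] ang 3.9
top3.npy 106 ctr [ 0.451  -0.2279] x [0.4207 0.481 ] y [-0.2341 -0.2212] ang 3.6
w0.npy 540 ctr [ 0.4514 -0.2294] x [0.4227 0.4816] y [-0.2361 -0.2228] ang 3.7
w0.npy 85 ctr [ 0.4347 -0.3518] x [0.4291 0.4398] y [-0.3557 -0.3476] ang 9.6
w0.npy 84 ctr [ 0.4555 -0.3503] x [0.4497 0.4607] y [-0.3544 -0.3458] ang 9.4
w0.npy 85 ctr [ 0.476 -0.349] x [0.4699 0.4813] y [-0.3533 -0.3445] ang 11.7
top0.npy 98 ctr [0.5958 0.2167] x [0.5657 0.6266] y [0.2107 0.2212] ang 176.5
top0.npy 102 ctr [0.5892 0.0951] x [0.5599 0.6184] y [0.0895 0.1004] ang 175.4
w0.npy 407 ctr [0.5885 0.0943] x [0.559  0.6197] y [0.088  0.1008] ang 176.7
w0.npy 61 ctr [0.5761 0.2161] x [0.5712 0.5809] y [0.2116 0.2204] ang 7.5
w0.npy 59 ctr [0.5918 0.2154] x [0.587 0.597] y [0.2109 0.2197] ang 22.1
w0.npy 54 ctr [0.6074 0.2145] x [0.6033 0.6122] y [0.2101 0.2187] ang 11.3
w0.npy 45 ctr [0.6228 0.2133] x [0.6186 0.6264] y [0.2092 0.2177] ang 59.4
w3.npy 54 ctr [0.547  0.1337] x [0.5458 0.5482] y [0.1171 0.1452] ang 85.6
w3.npy 727 ctr [0.5899 0.0945] x [0.5596 0.62  ] y [0.0882 0.1003] ang 176.6
top0.npy 57 ctr [0.4461 0.0437] x [0.4197 0.4717] y [0.0406 0.0466] ang 175.9
top0.npy 68 ctr [ 0.4376 -0.0732] x [0.4095 0.4637] y [-0.0778 -0.0691] ang 174.0
w0.npy 458 ctr [ 0.4377 -0.0742] x [0.4112 0.4669] y [-0.0792 -0.0687] ang 176.0
w0.npy 458 ctr [0.4449 0.0437] x [0.4167 0.4748] y [0.0379 0.0493] ang 175.3
```

The green carrier is held. Averaged over both cameras, the green cooler centre is about (0.456, -0.289) at yaw 93.9. Moving above it.

```bash

python3 -m handwheel '{"gripper":[-1,-1,-1,-1,-1,-1,-1,-1],"slide":[[0,0,0],[-31.4,-20.1,0],[-31.4,-20.1,0],[-31.4,-20.1,0],[-31.4,-20.1,0],[-31.4,-20.1,0],[-31.4,-20.1,0],[-31.4,-20.1,0]],"yaw":[-0.059,0,0,0,0,0,0,0]}'
python3 -m handwheel '{"gripper":[-1,-1,-1,-1,-1,-1],"slide":[[-31.4,-20.1,0],[0,0,25],[0,0,25],[0,0,10],[0,0,0],[0,0,0]],"yaw":[0,0,0,0,0,0]}'
python3 - <<'E'
from h import *
c=snap('wrist','w7.png');np.save('w7.npy',c,allow_pickle=True)
o=sensors.get_obs();print(o['ee_pos'],o['tcp_rot'],o['q'])
cv2.imwrite('pics/w7c.png',cv2.resize(c['img'][60:340,160:480,::-1],None,fx=2.4,fy=2.1))
from m3 import *
comps('w7.npy',*G,.02,(160,60,480,340),30)
E
```

```text
time: 15.6
ee_pos: [0.4712, -0.2572, 0.1335]
tcp_rot: [-180.0, -0.0, 93.9]
wrist_force: [0.5, -0.8, -3.9]
opening: 0.0541
grasp_force: 86.1
time: 16.1
ee_pos: [0.4546, -0.2883, 0.0741]
tcp_rot: [-179.9, -0.0, 93.9]
wrist_force: [-0.2, -0.4, -2.9]
opening: 0.0542
grasp_force: 86.0
[ 0.45523182 -0.2885953   0.07518197] [1.79969857e+02 2.10592161e-02 9.39450253e+01] [-3.23732191e+01  3.28843296e+00 -8.97566828e+00  7.76991386e+01
  8.84559481e-04  5.36817503e+01]
w7.npy 3103 ctr [ 0.4521 -0.2344] x [0.408  0.4963] y [-0.2448 -0.2236] ang 4.0
w7.npy 34 ctr [ 0.4094 -0.2765] x [0.4089 0.4105] y [-0.2873 -0.2655] ang 93.3
```

View pics/w7c.png

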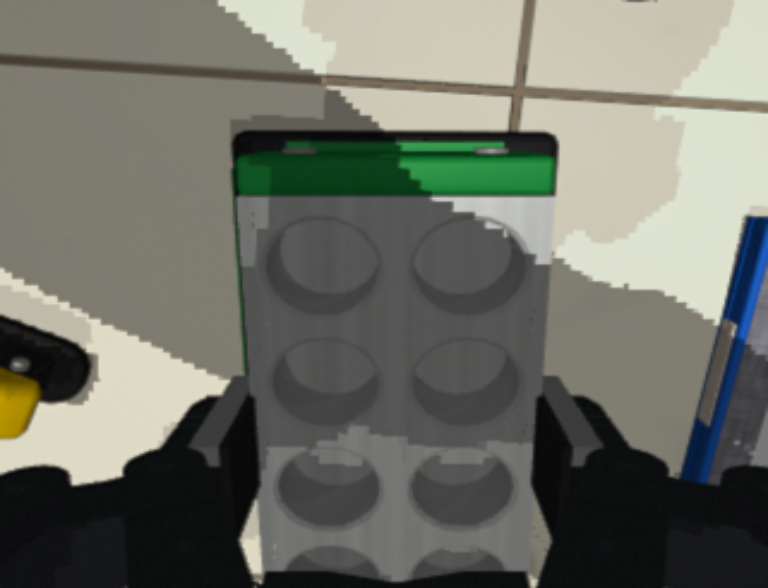

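The carrier end at crop rows 155–195 overlaps the cooler's black end edge, which spans x 233–557. A thin green sliver on the left suggests a small lateral offset, so I'll compute it.

```bash
python3 - <<'E'
from h import *
c=np.load('w7.npy',allow_pickle=True).item()
im=c['img'].astype(int);h=cv2.cvtColor(c['img'],cv2.COLOR_RGB2HSV)
tcp=np.array([.4552,-.2886]);a=np.radians(93.9);T=np.array([[np.cos(a),np.sin(a)],[np.sin(a),-np.cos(a)]])
def loc(u,v,z): return np.round(1e3*T@(ray(c,u,v,z)[:2]-tcp),1)
V=h[:,:,2]
for v in (116,118,119,120,122,124,126,128): # cooler's dark end edge
    u=np.where((V[v,240:410]<60)|((h[v,240:410,0]>45)&(h[v,240:410,0]<80)&(h[v,240:410,1]>90)))[0]+240
    if len(u): print('cool',v,u.min(),u.max(),loc(u.min()-.5,v,.02),loc(u.max()+.5,v,.02))
for v in (140,145,150):
    u=np.where((h[v,240:410,0]>45)&(h[v,240:410,0]<80)&(h[v,240:410,1]>90))[0]+240
    print('car',v,u.min(),u.max(),loc(u.min()-.5,v,.0955),loc(u.max()+.5,v,.0955))
m=cv2.inRange(h,np.array((45,80,40)),np.array((80,255,255)))
for v in (126,127,128,129,130,131):
    u=np.where(m[v,240:410])[0]+240; 
    if len(u): print('stripe',v,u.min(),u.max(),loc(u.min()-.5,v,.02),loc(u.max()+.5,v,.02))
E
```

```text
cool 122 261 372 [ 66.2 -41.2] [66.3 32. ]
cool 124 258 389 [ 65.  -43.3] [65.  43.1]
cool 126 257 390 [ 63.7 -44. ] [63.7 43.9]
cool 128 257 391 [ 62.4 -44.1] [62.5 44.6]
car 140 258 390 [ 60.  -26.8] [60.  27.7]
car 145 257 390 [ 57.9 -27.4] [58.  27.9]
car 150 257 390 [ 55.9 -27.5] [55.9 28. ]
stripe 127 279 369 [ 63.1 -29.6] [63.1 30.1]
stripe 128 279 370 [ 62.4 -29.6] [62.5 30.8]
stripe 129 279 370 [ 61.8 -29.7] [61.8 30.8]
stripe 130 280 360 [ 61.2 -29. ] [61.2 24.3]
stripe 131 292 357 [ 60.5 -21.1] [60.5 22.3]
```

Aligned to within about 0.5 mm. Lowering with force checks.

```bash

python3 -m handwheel '{"gripper":[-1,-1,-1,-1],"slide":[[0,0,5],[0,0,5],[0,0,4],[0,0,0]],"yaw":[0,0,0,0]}'
python3 -m handwheel '{"gripper":[-1,-1,-1],"slide":[[0,0,3],[0,0,2],[0,0,0]],"yaw":[0,0,0]}'
```

```text
time: 16.48
ee_pos: [0.4545, -0.2885, 0.0595]
tcp_rot: [-180.0, -0.0, 93.9]
wrist_force: [0.2, -1.4, -3.4]
opening: 0.054
grasp_force: 86.2
time: 16.73
ee_pos: [0.4546, -0.2887, 0.0549]
tcp_rot: [-180.0, -0.0, 93.9]
wrist_force: [0.3, -1.0, -4.0]
opening: 0.0542
grasp_force: 86.2
```

```bash

python3 -m handwheel '{"gripper":[-1,-1,-1],"slide":[[0,0,3],[0,0,3],[0,0,0]],"yaw":[0,0,0]}'
python3 -m handwheel '{"gripper":[-1,-1,-1],"slide":[[0,0,2],[0,0,1],[0,0,0]],"yaw":[0,0,0]}'
python3 -m handwheel '{"gripper":[-1,-1],"slide":[[0,0,1],[0,0,0]],"yaw":[0,0]}'
```

```text
time: 16.98
ee_pos: [0.4544, -0.2887, 0.0485]
tcp_rot: [-180.0, -0.0, 93.9]
wrist_force: [-0.6, -0.2, -4.5]
opening: 0.0541
grasp_force: 86.2
time: 17.23
ee_pos: [0.4548, -0.2889, 0.0468]
tcp_rot: [180.0, 0.0, 93.9]
wrist_force: [-2.6, 1.4, 1.6]
opening: 0.0542
grasp_force: 86.7
time: 17.4
ee_pos: [0.4548, -0.2889, 0.0468]
tcp_rot: [180.0, 0.0, 93.9]
wrist_force: [-6.2, 3.6, 10.1]
opening: 0.0541
grasp_force: 87.8
```

```bash

python3 -m handwheel '{"gripper":[0.5,0.7,1,1,1,1,1,1],"slide":[[0,0,-1],[0,0,0],[0,0,-5],[0,0,-25],[0,0,-35],[0,0,-35],[0,0,-25],[0,0,0]],"yaw":[0,0,0,0,0,0,0.069,0.069]}' 40
python3 -m handwheel '{"gripper":[1,1,1,1,1,1,1,1],"slide":[[36,-4.2,0],[36,-4.2,0],[36,-4.2,0],[36,-4.2,0],[36,-4.2,0],[36,-4.2,0],[36,-4.2,0],[20,-3,0]],"yaw":[0,0,0,0,0,0,0,0]}'
python3 -m handwheel '{"gripper":[1,1,1],"slide":[[0,0,0],[0,0,0],[0,0,0]],"yaw":[0,0,0]}'
cat > m4.py <<'E'
from h import *
c=snap('wrist','w8.png');np.save('w8.npy',c,allow_pickle=True)
t=snap('top','top8.png');np.save('top8.npy',t,allow_pickle=True)
o=sensors.get_obs();print(o['ee_pos'],o['tcp_rot'])
h=cv2.cvtColor(c['img'],cv2.COLOR_RGB2HSV);m=cv2.inRange(h,np.array((5,110,60)),np.array((20,255,255)));m[:,:240]=0;m[:,420:]=0;m[:90]=0;m[290:]=0
n,l,s,ce=cv2.connectedComponentsWithStats(m)
for i in range(1,n):
    if s[i,4]>60:
        r=cv2.minAreaRect(np.argwhere(l==i)[:,::-1].astype(np.float32));B=cv2.boxPoints(r);print(s[i],np.round(B),np.round([ray(c,*p,.046)[:2] for p in B],4).tolist())
from m3 import *
comps('top8.npy',*G,.02,(380,200,460,270),20);comps('top8.npy',*O,.02,(190,150,265,220),40)
E
python3 m4.py
```

```text
time: 18.07
ee_pos: [0.4565, -0.29, 0.1777]
tcp_rot: [179.6, 0.2, 85.8]
wrist_force: [-0.5, -1.4, 0.4]
opening: 0.0855
grasp_force: 0.0
time: 18.73
ee_pos: [0.4411, -0.0125, 0.1719]
tcp_rot: [179.9, -0.0, 86.1]
wrist_force: [-0.2, -0.6, -0.0]
opening: 0.0854
grasp_force: 0.0
time: 18.98
ee_pos: [0.4416, -0.0156, 0.1715]
tcp_rot: [180.0, 0.0, 86.0]
wrist_force: [0.1, -0.7, 1.0]
opening: 0.0852
grasp_force: 0.0
[ 0.44160605 -0.0160806   0.17136972] [1.79992432e+02 9.04568918e-03 8.59200061e+01]
[293 125  63  10 556] [[293. 134.]
 [293. 125.]
 [355. 125.]
 [355. 134.]] [[0.4186, 0.0409], [0.4194, 0.0487], [0.4745, 0.0448], [0.4742, 0.037]]
[295 246  56   7 387] [[295. 246.]
 [350. 246.]
 [350. 252.]
 [295. 252.]] [[0.4097, -0.0682], [0.4647, -0.0721], [0.4644, -0.0786], [0.4091, -0.0748]]
top8.npy 57 ctr [ 0.4602 -0.3573] x [0.4315 0.4872] y [-0.3606 -0.3523] ang 3.5
top8.npy 169 ctr [ 0.4505 -0.2316] x [0.4207 0.481 ] y [-0.2415 -0.2212] ang 4.0
top8.npy 98 ctr [0.5958 0.2167] x [0.5657 0.6266] y [0.2107 0.2212] ang 176.5
top8.npy 102 ctr [0.5892 0.0951] x [0.5599 0.6184] y [0.0895 0.1004] ang 175.4
```

```bash

python3 -m handwheel '{"gripper":[1,1,1,1,1,1,1],"slide":[[1,0.3,37],[0,0,40],[0,0,35],[0,0,25],[0,0,10],[0,0,0],[0,0,0]],"yaw":[0.011,0,0,0,0,0,0]}' 80
python3 -m handwheel '{"gripper":[-1,-1,-1,-1,-1,-1],"slide":[[0,0,0],[0,0,0],[0,0,0],[0,0,0],[0,0,0],[0,0,0]],"yaw":[0,0,0,0,0,0]}'
python3 -m handwheel '{"gripper":[-1,-1,-1,-1,-1,-1],"slide":[[0,0,-5],[0,0,-15],[0,0,-30],[0,0,-30],[0,0,-5],[0,0,0]],"yaw":[0,0,0,0,0,0]}'
```

```text
time: 19.67
ee_pos: [0.4422, -0.0148, 0.0252]
tcp_rot: [180.0, 0.0, 85.3]
wrist_force: [0.2, 0.3, 1.0]
opening: 0.0859
grasp_force: 0.0
time: 20.17
ee_pos: [0.443, -0.0144, 0.0265]
tcp_rot: [179.8, 0.0, 85.4]
wrist_force: [-2.1, -0.7, 8.8]
opening: 0.0543
grasp_force: 84.9
time: 20.67
ee_pos: [0.4431, -0.0143, 0.1117]
tcp_rot: [179.8, -0.0, 85.4]
wrist_force: [0.5, -0.9, -2.9]
opening: 0.0539
grasp_force: 85.6
```

```bash

python3 -m handwheel '{"gripper":[-1,-1,-1,-1,-1,-1,-1,-1],"slide":[[0,0,0],[29.8,23.2,0],[29.8,23.2,0],[29.8,23.2,0],[29.8,23.2,0],[29.8,23.2,0],[29.8,23.2,0],[0,0,0]],"yaw":[-0.021,0,0,0,0,0,0,0]}'
python3 -m handwheel '{"gripper":[-1,-1,-1,-1],"slide":[[0,0,20],[0,0,13],[0,0,0],[0,0,0]],"yaw":[0,0,0,0]}'
cat > m5.py <<'E'
from h import *
c=snap('wrist','w9.png');np.save('w9.npy',c,allow_pickle=True)
o=sensors.get_obs();print(o['ee_pos'],o['tcp_rot'][2])
h=cv2.cvtColor(c['img'],cv2.COLOR_RGB2HSV);V=h[:,:,2]
cv2.imwrite('pics/w9c.png',cv2.resize(c['img'][60:340,160:480,::-1],None,fx=2.4,fy=2.1))
tcp=o['ee_pos'][:2];a=np.radians(o['tcp_rot'][2]);T=np.array([[np.cos(a),np.sin(a)],[np.sin(a),-np.cos(a)]])
def loc(u,v,z): return np.round(1e3*T@(ray(c,u,v,z)[:2]-tcp),1)
m=cv2.inRange(h,np.array((5,110,60)),np.array((20,255,255)))
for v in range(116,152,2):
    d=np.where((V[v,235:415]<60)|(m[v,235:415]>0))[0]+235;u=np.where(m[v,240:410])[0]+240
    if len(d): print(v,'dark',d.min(),d.max(),loc(d.min()-.5,v,.02),loc(d.max()+.5,v,.02))
    if len(u): print('   orange',u.min(),u.max(),loc(u.min()-.5,v,.02),loc(u.max()+.5,v,.02),'| car',loc(u.min()-.5,v,o['ee_pos'][2]+.0195),loc(u.max()+.5,v,o['ee_pos'][2]+.0195))
E
python3 m5.py
```

```text
time: 21.33
ee_pos: [0.5934, 0.1601, 0.1046]
tcp_rot: [-179.8, 0.0, 86.8]
wrist_force: [-1.7, -0.9, -3.9]
opening: 0.054
grasp_force: 86.1
time: 21.67
ee_pos: [0.5901, 0.1552, 0.0744]
tcp_rot: [-179.8, 0.1, 86.6]
wrist_force: [0.3, -0.5, -2.2]
opening: 0.0545
grasp_force: 85.9
[0.59086763 0.15538894 0.07588519] 86.55316440109934
120 dark 265 392 [ 67.  -38.8] [67.  44.7]
122 dark 262 394 [ 65.8 -40.9] [65.8 46.1]
124 dark 261 395 [ 64.5 -41.6] [64.5 46.8]
   orange 283 374 [ 64.5 -27.2] [64.5 33.1] | car [ 66.  -16.4] [66.  20.9]
126 dark 261 395 [ 63.2 -41.7] [63.2 46.9]
   orange 283 374 [ 63.2 -27.2] [63.2 33.2] | car [ 65.2 -16.4] [65.2 20.9]
128 dark 261 395 [ 62.  -41.8] [62. 47.]
   orange 283 374 [ 62.  -27.3] [62.  33.2] | car [ 64.4 -16.5] [64.4 20.9]
130 dark 261 395 [ 60.7 -41.8] [60.7 47.1]
   orange 283 374 [ 60.7 -27.3] [60.7 33.3] | car [ 63.6 -16.5] [63.6 21. ]
132 dark 262 395 [ 59.4 -41.3] [59.4 47.2]
   orange 283 374 [ 59.4 -27.4] [59.4 33.3] | car [ 62.8 -16.5] [62.8 21. ]
134 dark 262 395 [ 58.1 -41.3] [58.1 47.3]
   orange 292 374 [ 58.1 -21.5] [58.1 33.4] | c
[... 280 characters left out ...]
394 [ 54.2 -43.6] [54.2 46.9]
   orange 259 391 [ 54.2 -43.6] [54.2 44.9] | car [ 59.6 -26.5] [59.6 28.1]
142 dark 258 394 [ 52.9 -44.3] [52.9 46.9]
   orange 258 391 [ 52.9 -44.3] [52.9 44.9] | car [ 58.8 -27. ] [58.8 28.2]
144 dark 259 394 [ 51.6 -43.7] [51.6 47. ]
   orange 259 391 [ 51.6 -43.7] [51.6 45. ] | car [ 58.  -26.6] [58.  28.2]
146 dark 259 394 [ 50.3 -43.8] [50.3 47.1]
   orange 259 391 [ 50.3 -43.8] [50.3 45.1] | car [ 57.2 -26.7] [57.2 28.3]
148 dark 259 394 [ 48.9 -43.9] [49.  47.2]
   orange 259 391 [ 48.9 -43.9] [49.  45.2] | car [ 56.4 -26.7] [56.4 28.3]
150 dark 259 394 [ 47.6 -44. ] [47.7 47.3]
   orange 259 391 [ 47.6 -44. ] [47.7 45.3] | car [ 55.5 -26.8] [55.6 28.4]
```

View pics/w9c.png

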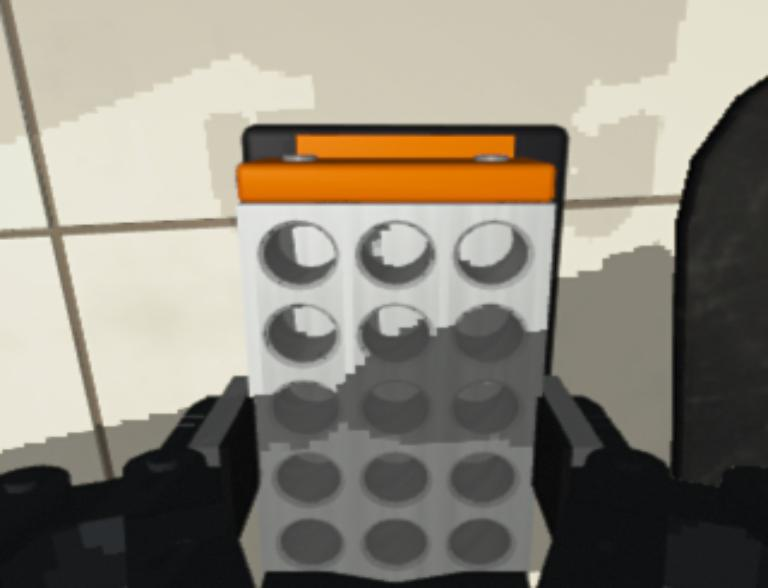

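The orange carrier end (crop 238–555) sits left of the cooler end (243–567), and the computed offset is +2 mm along tool y. I'll correct that, re-measure, then lower.

```bash

python3 -m handwheel '{"gripper":[-1,-1,-1,-1],"slide":[[0,2,0],[0,0,4],[0,0,0],[0,0,0]],"yaw":[0,0,0,0]}'
python3 m5.py | grep -E '^\[|^126|^144' -A1
```

```text
time: 22.05
ee_pos: [0.5935, 0.1556, 0.0725]
tcp_rot: [180.0, -0.0, 86.6]
wrist_force: [-0.0, 1.1, -3.2]
opening: 0.0542
grasp_force: 86.1
[0.5935215  0.15565206 0.07252277] 86.55373856530213
122 dark 257 388 [ 66.  -42.7] [66.  42.8]
--
126 dark 255 390 [ 63.5 -44.2] [63.5 44.3]
   orange 277 369 [ 63.5 -29.9] [63.5 30.6] | car [ 65.3 -18.4] [65.3 19.8]
--
144 dark 254 390 [ 52.  -45.6] [51.9 45. ]
   orange 254 390 [ 52.  -45.6] [51.9 45. ] | car [ 58.  -28.4] [58.  28.9]
```

```bash

python3 -m handwheel '{"gripper":[-1,-1,-1,-1],"slide":[[0,0,5],[0,0,4],[0,0,3],[0,0,0]],"yaw":[0,0,0,0]}'
python3 -m handwheel '{"gripper":[-1,-1,-1,-1],"slide":[[0,0,3],[0,0,3],[0,0,2],[0,0,0]],"yaw":[0,0,0,0]}'
```

```text
time: 22.43
ee_pos: [0.593, 0.1556, 0.0591]
tcp_rot: [-179.9, 0.0, 86.6]
wrist_force: [0.3, 0.5, -3.4]
opening: 0.0541
grasp_force: 86.1
time: 22.77
ee_pos: [0.5932, 0.1557, 0.0516]
tcp_rot: [-180.0, 0.0, 86.6]
wrist_force: [0.3, -0.2, -2.8]
opening: 0.0538
grasp_force: 86.1
```

```bash

python3 -m handwheel '{"gripper":[-1,-1,-1],"slide":[[0,0,2],[0,0,2],[0,0,0]],"yaw":[0,0,0]}'
python3 -m handwheel '{"gripper":[-1,-1,-1],"slide":[[0,0,1],[0,0,1],[0,0,0]],"yaw":[0,0,0]}'
```

```text
time: 23.02
ee_pos: [0.5933, 0.1557, 0.0479]
tcp_rot: [-180.0, 0.0, 86.6]
wrist_force: [-0.4, -0.5, -2.9]
opening: 0.0541
grasp_force: 86.1
time: 23.27
ee_pos: [0.5936, 0.1558, 0.0466]
tcp_rot: [180.0, -0.0, 86.6]
wrist_force: [-1.2, -0.1, 0.1]
opening: 0.0542
grasp_force: 86.2
```

```bash

python3 -m handwheel '{"gripper":[-1,-1],"slide":[[0,0,1],[0,0,0]],"yaw":[0,0]}'
python3 -m handwheel '{"gripper":[0.5,0.7,1,1,1,1,1,1],"slide":[[0,0,-1],[0,0,0],[0,0,-5],[0,0,-25],[0,0,-38],[0,0,-38],[0,0,-38],[0,0,-38]],"yaw":[0,0,0,0,0,0,0,0]}'
python3 -m handwheel '{"gripper":[1,1,1,1,1,1,1,1],"slide":[[0,-38,0],[0,-38,0],[0,-38,0],[0,-38,0],[0,-38,0],[0,0,0],[0,0,0],[0,0,0]],"yaw":[0,0,0,0,0,0,0,0]}'
python3 - <<'E'
from h import *
s=snap('scene','s9.png');t=snap('top','t9.png');np.save('top9.npy',t,allow_pickle=True)
a=cv2.resize(t['img'][145:275,185:455],None,fx=2.9,fy=2.9,interpolation=cv2.INTER_CUBIC)
cv2.imwrite('pics/fin.png',a[:,:,::-1])
from m3 import *
comps('top9.npy',*G,.055,(380,200,460,270),20);comps('top9.npy',*O,.055,(190,150,265,220),20)
E
```

```text
time: 23.43
ee_pos: [0.5936, 0.1558, 0.0465]
tcp_rot: [179.9, -0.0, 86.6]
wrist_force: [-3.2, -1.0, 5.8]
opening: 0.0543
grasp_force: 87.2
time: 24.1
ee_pos: [0.5932, 0.1557, 0.2306]
tcp_rot: [180.0, -0.0, 86.6]
wrist_force: [0.8, 0.9, -0.8]
opening: 0.0853
grasp_force: 0.0
time: 24.77
ee_pos: [0.4043, 0.1673, 0.2289]
tcp_rot: [179.9, -0.0, 86.6]
wrist_force: [-0.3, -0.3, 0.6]
opening: 0.0851
grasp_force: 0.0
top9.npy 57 ctr [ 0.4606 -0.3483] x [0.4328 0.4868] y [-0.3515 -0.3434] ang 3.5
top9.npy 172 ctr [ 0.4514 -0.2262] x [0.4222 0.4808] y [-0.2358 -0.2161] ang 4.2
top9.npy 69 ctr [0.595  0.2151] x [0.5631 0.6247] y [0.2088 0.2182] ang 1.1
top9.npy 157 ctr [0.5885 0.094 ] x [0.5575 0.6191] y [0.0857 0.1032] ang 178.5
```

View pics/fin.png

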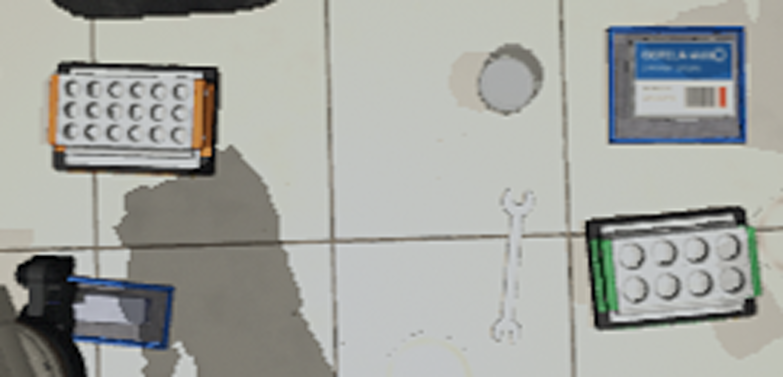

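The final view shows both carriers seated inside their bases at (130,113) and (677,265), and the pack inside the wide tray at (686,78). The tube is in the narrow tray at (115,315) and the beaker at (508,78) is unmoved. Contact heights confirm both carriers are fully seated, so I'm handing the job in.

```bash
python3 -c "
from workcell import ticket
print(ticket.job_done())"
```

```text
the job is handed in; nothing more can be done
None
```

I handed the job in at about 25 s of the 104 s limit: both carriers are seated on their own coolers, the pack and the tube of caps lie flat in their trays, and the beaker was not touched; the hand-in gave back no verdict.

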